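# Start a food-jar lid on its thread and close it

## Robot

A 7-joint arm with a two-finger parallel gripper is mounted at the origin on a cart in front of the work surface, level with it; the furniture and walls round the work are solid. World frame = base frame: x ahead of the robot, y to its left, z up, the work surface at z = 0. Lengths are in m, angles in rad, forces in N, time in s.
With the tool pointing down it reaches from about 0.4 to 0.85 m from the base axis. Payload 10.4 kg.
Tool frame: the origin (TCP) lies midway between the tips of the shut fingers; the grasp point (between the pads) lies 19 mm behind it; z points along the fingers, y is the line along which they close (so a half turn about z gives the same grasp; the last joint's range is limited). The gripper opens to 85 mm and grips with 20 to 120 N. Pads are 22 mm wide; open, the fingers measure 114 mm over their backs; the gripper's body (76 mm by 85 mm) begins 54 mm behind the grasp point. The pads swing forward as they close: fully open they stand 13 mm farther back than shut.
Start: joints at [1.152, 0.332, -0.065, 1.46, 0.022, 1.35, -0.088], TCP at [0.241, -0.577, 0.231] pointing down, gripper open.
Joint ranges: [-2.6, 2.6], [-0.5, 2.12], [-1.47, 1.34], [0.16, 2.42], [-1.27, 4.41], [0.06, 2.06], [-2.6, 2.6]. Speed limits (rad/s): [2.22, 2.22, 2.79, 2.79, 3.14, 3.14, 3.14].

## Interface

Orientations are given as a rotation vector (axis times angle).
In Python, from plant import telemetry, eyes, robot gives the robot as it stands. The module is installed in compiled form; this text tells all that it offers.
- The arm moves only by the tool arm_command, never from a script. Its argument "steps" is a list that holds one entry, the list of rows, each a list of 7 numbers: the gripper command: -1 is fully open, 1 is shut, values between are in proportion, then the shift along the world's x, y, z in mm, then the turn, a rotation vector about the world's x, y, z in degrees. A call has 1 to 20 rows; each row is the pose to reach, as a shift and turn from the pose commanded when the call began; what a row does not reach only later rows make up. A row lasts 1/8 s, in which the tool goes at most 62.5 mm and 10.7 degrees, less where a joint would pass 70% of its speed; a pose out of reach is approached as far as the arm can. A call with a gripper value outside its range is refused whole. The fingers move at their own pace and stop on an object; the grip force is fixed at half the most. Time passes only in rows, so rows that repeat a pose let the fingers close. It gives the time, the measured TCP pose, the force, the opening and the grip force at its end, in the units of the state.
- telemetry.observe(): the state, without advancing time (a new reading comes with each control period).
- eyes.camera(name): name is "scene" or "top" or "wrist"; returns the picture (480x640x3 uint8, red, green, blue); there is no depth.
- eyes.get_calibration(name): a dict with "K" (3x3 intrinsics, pixels), "pose" (4x4, takes a point from camera to world coordinates). Camera axes: x right, y up, looking along -z (the intrinsics and any distortion apply to the point x, -y, -z); pixel columns grow to the right and rows downward; lengths in m; the calibration is good to about 2 mm. A picture is of the moment at which its call begins: read the wrist's pose just before it. get_calibration takes no time and is no camera call; for the wrist camera it gives the pose at the moment of the call.
- robot.job_done(): hands the job in; it is judged then, once.
The state is a dict: "t": time; "joint_pos": joint angles; "joint_vel": joint speeds; "joint_efforts": joint torques, N m; "eef_pos": TCP position; "tcp_rot": TCP orientation; "contact_force": force on the tool from outside, world axes, zero at the start; "ft_torque": the same for the moment, N m; "finger_gap": finger opening in m; "grip_force": force on a finger pad.
Only numpy, scipy, OpenCV 4.12 (cv2) and the standard library are available. Lean on these libraries where they do the work, as an engineer would, in place of code of your own. Each camera call takes 0.05 s, during which the arm holds its last target. There are 200 camera calls.

## Task

Close the insulated food jar with its screw lid without cross-threading it: set the lid level on the mouth, find the start of the thread by turning it backward (anticlockwise seen from above) under light pressure until it has dropped a step into the thread, and from there turn it forward (clockwise) until it is fully home; then let go. Never force the lid, neither down nor round, and leave the things around it alone.

Things in the scene. Friction and masses are not known exactly. Their poses are not given: they have to be found in the camera images.
- jar: Squat round steel food jar, 86 mm across, held fast in a black rubber grip base (124 mm across) on the cold glass hob; cannot move. Origin: centre of its underside, on the hob; z up on the jar axis. Shoulder 60 mm up; on it a white plastic neck, core 52 mm across, top 82.5 mm up, with a four-start outside thread 62 mm across. The angle of the thread differs every time and is given by NO reading.
- jar_mouth (a point): Centre of the top of the jar's neck (edge bevelled 4 mm), on the jar axis, 82.5 mm above the hob; z up.
- ride (a point): On the jar axis, 74.5 mm up. Heights here are of the lid's underside above the hob. Set on the mouth, the lid stands on top of the thread ridges at 70.5 to 74.5 mm, or on ribs at 77 mm. Turned backward it slips off a rib (by up to 6.5 mm), climbs a ridge (4 mm in 45 degrees) and within 90 degrees drops 8.5 mm in one step into a gap. Turned forward on top of a ridge it runs against a rib and jams.
- gap (a point): On the jar axis, 66 mm up: height of the lid's underside once it has dropped into the thread gap. The gap has some 7 degrees of play; an upright rib bounds its backward side, against which the lid runs if turned back further. Turned forward, the lid passes under the ridge and is drawn down 4 mm.
- home (a point): On the jar axis, 62 mm up: height of the lid's underside when fully home. There it meets a firm stop, 73 degrees forward of the rib behind the gap; the last 10 degrees before the stop are level. Under a light press (2 to 8 N) the lid turns with less than 0.25 N m everywhere else; 0.3 to 1 N m against the stop or a rib is enough, about 2 N m is forcing it.
- lid: Loose grey screw lid, 85 to 170 g, standing upright on the hob. Origin: centre of its underside (lower edge of skirt); z up. Fluted skirt 72 mm across, 28.5 mm tall to the flat top; on it a square grip, 26 x 26 mm, sides square to the lid's x and y, top 53.5 mm up. Inside the bottom edge four lugs, 6 mm wide, 3.5 mm tall, on the lid's +x, +y, -x, -y run in the thread; 1.2 mm clear of the neck core.
- lid_grip (a point): Centre of the lid's square grip, on the lid's axis, 41.5 mm above its underside; axes as the lid's.
- spice_jar: Bystander: small glass spice jar with a red cap, 45 mm across, 106 mm tall, standing behind the work; origin: centre of its underside.
- tumbler: Bystander: clear glass tumbler, 79 mm across, 90 mm tall, standing behind the work; origin: centre of its underside.
- timer: Bystander: white kitchen timer, 63 mm across, 45 mm tall, standing behind the work; origin: centre of its underside.
There are look-alikes about, which are no part of the job. What is shaped like the lid but purple is not meant.

How it is judged:
By the outcome, as a careful person would: the job done as asked, in the order asked, and still so for the second after the job is handed in, with the robot touching nothing.
It also fails if it takes over 72 s, if anything falls off the work surface, if the arm or the gripper's body presses on something with over 40 N, if the wrist force passes 120 N, or if a joint passes its speed limit or range.

## Working session

There is one attempt and no reset: what is moved stays moved. The work goes in short steps, Python scripts to look and compute and a tool call to move; the robot and the scene stay as the last step left them, time stands still between calls to the robot, and variables do not carry over. Pictures are saved under pics/ and viewed, at most 10 in all, crops included, and the job is handed in when it is done.

Besides the shell and the picture viewer there is one more tool, called after "Request:" as name([rows], argument=value, ...), one row to a line, values as JSON. arm_command: Moves the arm, as the interface text tells. Its arguments: {"type":"object","properties":{"steps":{"type":"array"}},"required":["steps"]}

```bash
mkdir -p pics; cat > h.py <<'E'
import numpy as np, cv2
from plant import telemetry, eyes, robot
def snap(n,f):
    c=eyes.get_calibration(n); im=eyes.camera(n); cv2.imwrite('pics/'+f,im[:,:,::-1]); return im,c
def ray(c,u,v,z):
    K=np.array(c['K']);P=np.array(c['pose']);d=np.linalg.inv(K)@[u,v,1];d=P[:3,:3]@(d*[1,-1,-1]);o=P[:3,3]
    return o+d*(z-o[2])/d[2]
def proj(c,p):
    P=np.array(c['pose']);q=P[:3,:3].T@(np.array(p)-P[:3,3])*[1,-1,-1];q=np.array(c['K'])@q;return q[:2]/q[2]
E
python3 - <<'E'
from h import *
for n in('top','scene'):
    im,c=snap(n,n+'1.png');print(n,{k:np.round(v,3).tolist() for k,v in c.items() if not isinstance(v,str)})
s=telemetry.observe();print({k:np.round(v,3).tolist() for k,v in s.items()})
E
```

```text
top {'K': [[468.861, 0.0, 321.759], [0.0, 468.861, 239.485], [0.0, 0.0, 1.0]], 'pose': [[0.026, 0.997, -0.078, 0.471], [-0.999, 0.028, 0.016, 0.008], [0.018, 0.077, 0.997, 1.064], [0.0, 0.0, 0.0, 1.0]]}
scene {'K': [[582.539, 0.0, 323.767], [0.0, 582.539, 245.875], [0.0, 0.0, 1.0]], 'pose': [[-0.537, 0.577, -0.615, -0.141], [-0.843, -0.353, 0.406, 0.454], [0.018, 0.736, 0.676, 0.831], [0.0, 0.0, 0.0, 1.0]]}
{'t': 0.1, 'joint_pos': [1.152, 0.333, -0.065, 1.461, 0.022, 1.35, -0.089], 'joint_vel': [-0.001, -0.002, -0.002, -0.003, 0.0, 0.001, 0.001], 'joint_efforts': [0.003, -62.674, 0.051, -39.242, 0.017, 0.007, -0.0], 'eef_pos': [0.241, -0.576, 0.231], 'tcp_rot': [-3.079, -0.617, 0.0], 'contact_force': [-0.639, 0.721, -0.457], 'ft_torque': [0.014, 0.024, 0.012], 'grip_force': 0.0, 'finger_gap': 0.085}
```

View pics/top1.png

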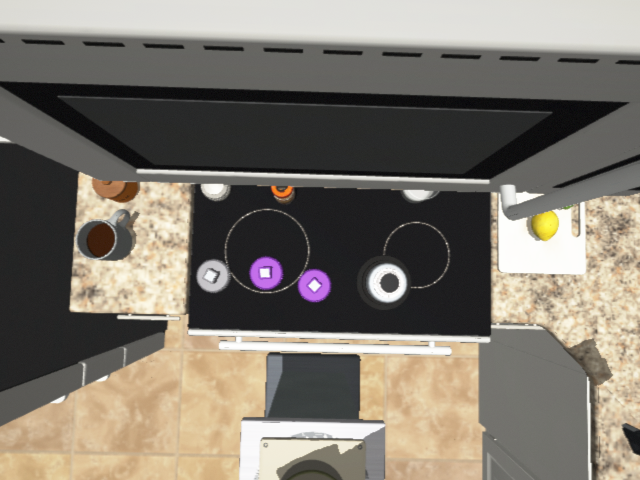

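View pics/scene1.png

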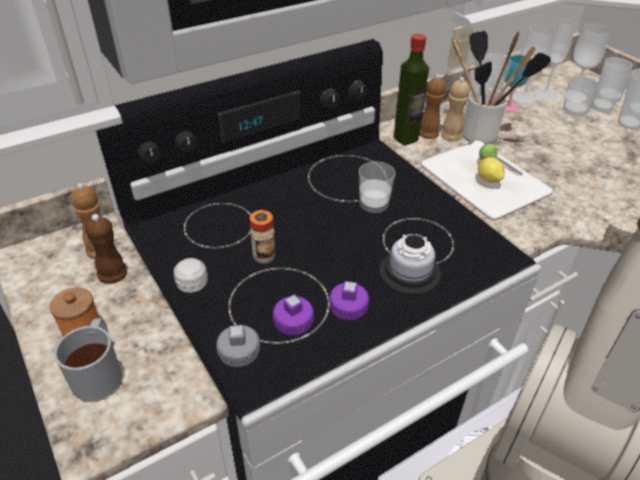

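Candidates for the lid in the top view are grey (213,276), purple (266,273) and (314,286); the jar is at (388,283), and the grey mug at (105,240) is no lid. I choose the grey one and will measure it and check it in a close crop.

```bash
python3 - <<'E'
from h import *
im=cv2.imread('pics/top1.png')[:,:,::-1];c=eyes.get_calibration('top')
hsv=cv2.cvtColor(im,cv2.COLOR_RGB2HSV)
def blobs(x0,x1,y0,y1,lo,mx=255):
    m=((hsv[y0:y1,x0:x1,2]>=lo)&(hsv[y0:y1,x0:x1,1]<60)).astype(np.uint8)
    cs,_=cv2.findContours(m,cv2.RETR_EXTERNAL,cv2.CHAIN_APPROX_NONE,offset=(x0,y0))
    return max(cs,key=cv2.contourArea)
a=blobs(192,235,255,298,60);(u,v),r=cv2.minEnclosingCircle(a);print('lid',u,v,r,ray(c,u,v,.0285),ray(c,u,v,.015))
g=blobs(198,228,262,292,190);b=cv2.minAreaRect(g);print('grip',b)
P=np.array([ray(c,*p,.0535)[:2] for p in cv2.boxPoints(b)]);print(P.mean(0),[np.degrees(np.arctan2(*(P[(i+1)%4]-P[i])[::-1]))%90 for i in range(4)],np.linalg.norm(P[1]-P[0]),np.linalg.norm(P[2]-P[1]))
a=blobs(360,416,255,310,60);(u,v),r=cv2.minEnclosingCircle(a);print('jar',u,v,r,ray(c,u,v,.06))
# neck hole dark
m=(hsv[265:300,372:406,2]<60).astype(np.uint8);cs,_=cv2.findContours(m,cv2.RETR_EXTERNAL,cv2.CHAIN_APPROX_NONE,offset=(372,265))
for k in cs:
  if cv2.contourArea(k)>60:
    (u,v),r=cv2.minEnclosingCircle(k);print('hole',u,v,r,ray(c,u,v,.0825))
print('hood edge px ray z=.5', ray(c,320,190,0.4))
cv2.imwrite('pics/crop1.png',np.hstack([cv2.resize(im[250:302,187:239],(380,380),interpolation=2),cv2.resize(im[255:311,360:416],(380,380),interpolation=2)])[:,:,::-1])
E
```

```text
lid 214.0618896484375 272.043701171875 20.808900833129883 [0.47334289 0.22593162 0.0285    ] [0.47337282 0.22877621 0.015     ]
grip ((212.0, 276.0), (28.0, 28.0), 90.0)
[0.46479688 0.22467433] [np.float64(1.5435242726750857), np.float64(2.4125850692244626), np.float64(1.483262800199924), np.float64(2.674074551354749)] 0.05983964629215106 0.05979912377386712
jar 386.4090881347656 282.31817626953125 21.116565704345703 [ 0.46111987 -0.14872067  0.06      ]
hood edge px ray z=.5 [0.59371167 0.00167458 0.4       ]
```

View pics/crop1.png

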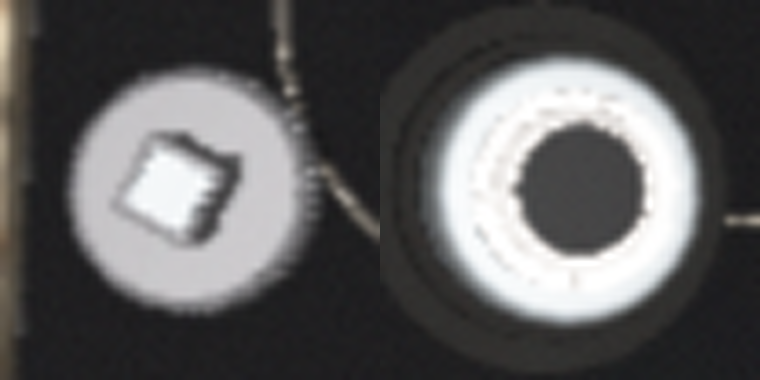

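Crop: the grey lid is confirmed. Its top-face centre is near full-image (212.6,276.0), its grip top centre near (209.6,275.7), with the grip sides at about 30° in the picture. The jar mouth hole is at about (389.8,282.7). I move over the jar first and look with the wrist camera.

Request:
arm_command([
  [[-1,40,20,0,0,0,4],[-1,80,50,0,0,0,8],[-1,120,90,0,0,0,12],[-1,160,135,0,0,0,16],[-1,180,185,0,0,0,20],[-1,190,235,0,0,0,25],[-1,200,285,0,0,0,30],[-1,200,335,0,0,0,34],[-1,200,380,0,0,0,38],[-1,200,410,0,0,0,38],[-1,200,428,0,0,0,38],[-1,200,428,0,0,0,38],[-1,200,428,0,0,0,38]],
])

```text
t: 1.72
eef_pos: [0.4408, -0.1501, 0.2312]
tcp_rot: [2.713, 1.585, -0.0]
contact_force: [-0.4, 0.9, 0.8]
finger_gap: 0.0851
grip_force: 0.0
```

```bash
python3 - <<'E'
from h import *
im,c=snap('wrist','w1.png');s=telemetry.observe()
print(s['eef_pos'],s['tcp_rot'],s['joint_pos'],np.round(c['pose'],3).tolist(),np.round(c['K'],1).tolist())
t=eyes.get_calibration('top')
print('lid',ray(t,212.6,276,.0285),ray(t,209.6,275.7,.0535),'jar',ray(t,389.8,282.7,.0825))
print(proj(c,ray(t,389.8,282.7,.0825)))
E
```

```text
[ 0.44082641 -0.15007989  0.23116076] [-2.71278428e+00 -1.58410013e+00  2.13924201e-04] [ 6.95087248e-01  3.99380404e-03 -4.61411258e-01  1.84097349e+00
  1.82096178e-03  1.29725543e+00 -2.80557223e-01] [[0.871, 0.463, 0.162, 0.483], [-0.491, 0.823, 0.285, -0.077], [-0.001, -0.328, 0.945, 0.374], [0.0, 0.0, 0.0, 1.0]] [[386.9, 0.0, 316.8], [0.0, 386.9, 237.8], [0.0, 0.0, 1.0]]
lid [0.46460659 0.22874366 0.0285    ] [0.46523284 0.22983084 0.0535    ] jar [ 0.46073323 -0.15233532  0.0825    ]
[340.04478156 207.76330716]
```

View pics/w1.png

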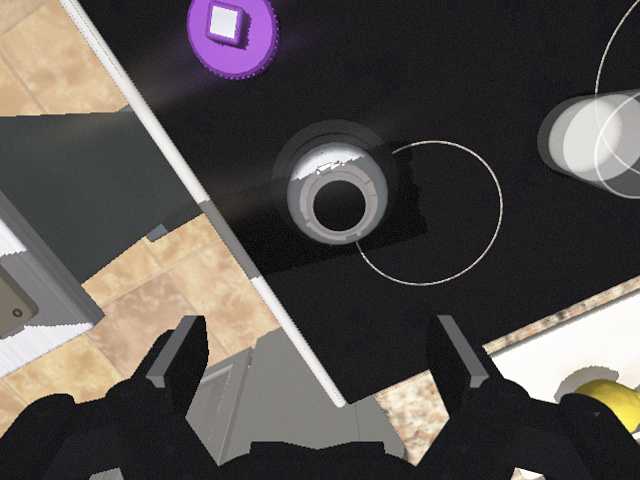

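The wrist view shows the jar mouth hole at (340,206), where the top view predicts it (340,208), and the tumbler at (585,140), clear of the work. Now on to the lid.

Request:
arm_command([
  [[-1,5,30,0,0,0,0],[-1,10,75,0,0,0,0],[-1,15,125,0,0,0,0],[-1,20,175,0,0,0,0],[-1,24,225,0,0,0,0],[-1,24,275,0,0,0,0],[-1,24,320,-20,0,0,0],[-1,24,355,-40,0,0,0],[-1,24,379,-50,0,0,0],[-1,24,379,-50,0,0,0],[-1,24,379,-50,0,0,0]],
])

```text
t: 3.15
eef_pos: [0.4657, 0.2291, 0.1814]
tcp_rot: [2.713, 1.585, -0.0]
contact_force: [0.5, 0.2, 0.6]
finger_gap: 0.085
grip_force: 0.0
```

```bash
python3 - <<'E'
from h import *
w=cv2.imread('pics/w1.png',0)[170:240,300:380];P=[[.871,.463,.162,.483],[-.491,.823,.285,-.077],[-.001,-.328,.945,.374]]
_,m=cv2.threshold(w,50,255,1);n,l,st,ce=cv2.connectedComponentsWithStats(m)
print([(st[i].tolist(),(ce[i]+[300,170]).tolist()) for i in range(1,n) if st[i][4]>300])
im,c=snap('wrist','w2.png');s=telemetry.observe()
print(s['eef_pos'],s['tcp_rot'],s['joint_pos'])
print(proj(c,[.465,.2293,.0535]))
E
```

```text
[([14, 11, 51, 50, 2003], [339.0878681977034, 205.67848227658513])]
[0.46577058 0.22892435 0.18155123] [2.71259388e+00 1.58371815e+00 2.72787949e-04] [ 0.20573723  0.226032   -0.83830061  1.77069372  0.17872942  1.22335798
 -1.19504289]
[315.23465436 225.4437431 ]
```

View pics/w2.png

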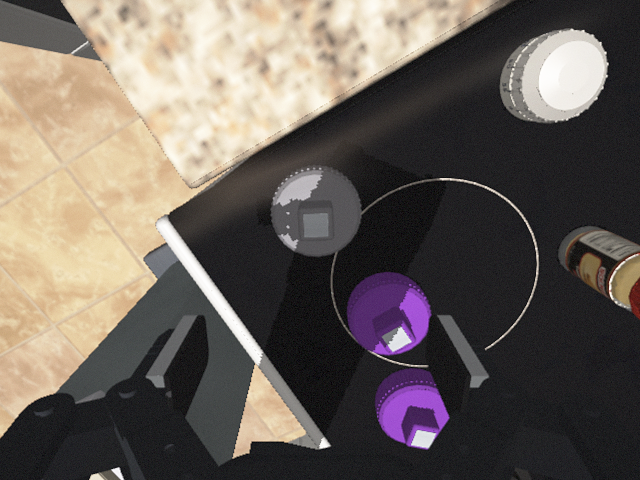

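The wrist view shows the grey lid's grip at (316,225), predicted (315,225), and square to the fingers. The purple lids (389,313) and (415,405) stay outside the fingers. I descend and grip.

Request:
arm_command([
  [[-1,0,0,-40,0,0,0],[-1,0,0,-80,0,0,0],[-1,0,0,-110,0,0,0],[-1,0,0,-130,0,0,0],[-1,0,0,-142,0,0,0],[-1,0,0,-149,0,0,0],[-1,0,0,-149,0,0,0],[-1,0,0,-149,0,0,0]],
])

```text
t: 4.2
eef_pos: [0.4655, 0.2306, 0.033]
tcp_rot: [2.711, 1.587, 0.002]
contact_force: [0.2, 0.7, -0.2]
finger_gap: 0.0856
grip_force: 0.0
```

Request:
arm_command([
  [[0.0,0,0,0,0,0,0],[0.2,0,0,0,0,0,0],[0.4,0,0,0,0,0,0],[0.7,0,0,0,0,0,0],[1,0,0,0,0,0,0],[1,0,0,0,0,0,0],[1,0,0,0,0,0,0],[1,0,0,0,0,0,0],[1,0,0,0,0,0,0]],
])

```text
t: 5.32
eef_pos: [0.4653, 0.2305, 0.0327]
tcp_rot: [2.711, 1.587, 0.001]
contact_force: [-0.5, -0.6, 5.8]
finger_gap: 0.0251
grip_force: 58.8
```

Request:
arm_command([
  [[1,0,0,10,0,0,0],[1,0,0,40,0,0,0],[1,0,0,80,0,0,0],[1,0,0,120,0,0,0],[1,0,-40,130,0,0,0],[1,0,-85,130,0,0,0],[1,0,-135,130,0,0,0],[1,0,-185,130,0,0,0],[1,0,-235,130,0,0,0],[1,0,-285,130,0,0,0],[1,-3,-330,130,0,0,0],[1,-4,-365,130,0,0,0],[1,-4,-380,130,0,0,0],[1,-4,-380,130,0,0,0],[1,-4,-380,130,0,0,0]],
])

```text
t: 7.2
eef_pos: [0.4612, -0.148, 0.1624]
tcp_rot: [-2.709, -1.589, -0.001]
contact_force: [0.1, -0.4, -1.0]
finger_gap: 0.025
grip_force: 58.4
```

```bash
python3 - <<'E'
from h import *
im,c=snap('wrist','w3.png');s=telemetry.observe()
e=s['eef_pos'];print(e,s['tcp_rot'],s['contact_force'],s['joint_pos'][6])
print('mouth exp',proj(c,[.461,-.1515,.0825]),'grip top if on tcp axis',proj(c,[e[0],e[1],e[2]+.0205]),'lid top',proj(c,[e[0],e[1],e[2]-.0045]))
t,_=snap('top','t3.png');s3,_=snap('scene','s3.png')
a=cv2.resize(im[120:480,140:500],(590,590))[:,:,::-1];cv2.imwrite('pics/c3.png',a)
E
```

```text
[ 0.46127518 -0.14806306  0.16243708] [-2.70941850e+00 -1.58987246e+00 -5.47374614e-04] [ 0.09995409  0.49916956 -0.8518916 ] -0.3443298621300937
mouth exp [318.43853588 253.30123924] grip top if on tcp axis [315.27150368 344.32795475] lid top [315.57107222 310.3144682 ]
```

View pics/c3.png

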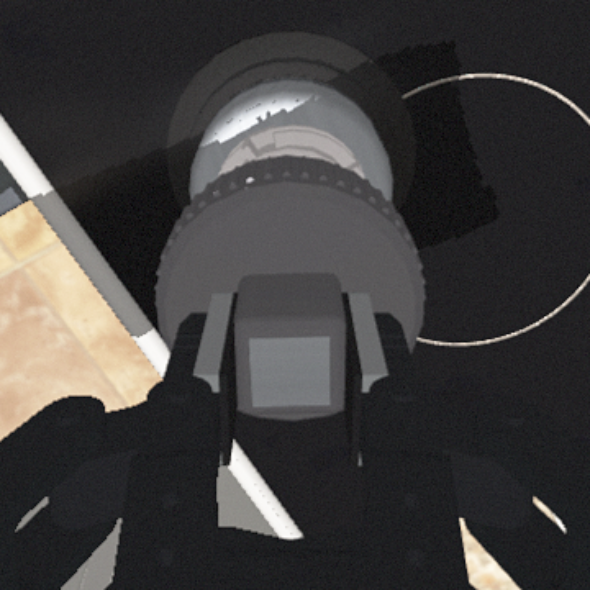

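View pics/s3.png

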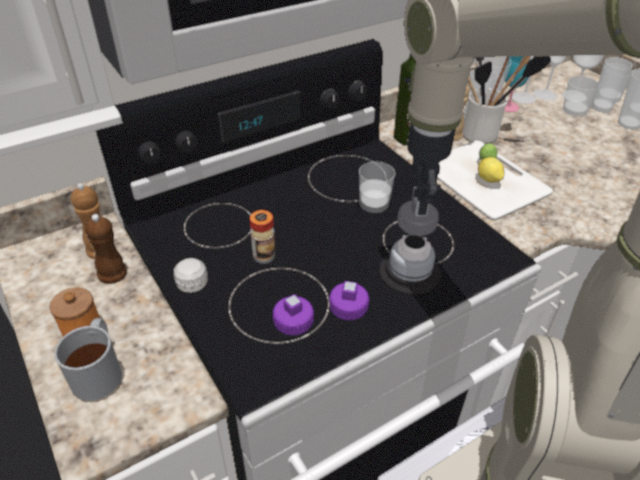

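The wrist view shows the lid held level: grip top at about (317,346), expected (315,344), and the jar body centre at u≈318, as expected. The scene view shows it over the jar at (412,235), clear of the bystanders. I lower it to just over the first possible contact.

Request:
arm_command([
  [[1,0,-2.4,-15,0,0,0],[1,0,-2.4,-30,0,0,0],[1,0,-2.4,-42,0,0,0],[1,0,-2.4,-48,0,0,0],[1,0,-2.4,-50,0,0,0],[1,0,-2.4,-50,0,0,0],[1,0,-2.4,-50,0,0,0]],
])

```text
t: 8.22
eef_pos: [0.4613, -0.1522, 0.1127]
tcp_rot: [2.711, 1.586, 0.001]
contact_force: [-0.7, 0.9, -2.0]
finger_gap: 0.025
grip_force: 58.4
```

Request:
arm_command([
  [[1,0,0,-1,0,0,0],[1,0,0,-1,0,0,0],[1,0,0,-2,0,0,0],[1,0,0,-2,0,0,0]],
])

```text
t: 8.72
eef_pos: [0.461, -0.152, 0.1103]
tcp_rot: [-2.711, -1.587, -0.0]
contact_force: [0.4, 0.3, -0.9]
finger_gap: 0.025
grip_force: 58.3
```

Request:
arm_command([
  [[1,0,1.2,-1,0,0,0],[1,0,1.2,-1,0,0,0],[1,0,1.2,-1.5,0,0,0],[1,0,1.2,-1.5,0,0,0]],
])

```text
t: 9.22
eef_pos: [0.461, -0.151, 0.1088]
tcp_rot: [2.711, 1.587, 0.0]
contact_force: [-0.5, -0.3, -0.8]
finger_gap: 0.025
grip_force: 58.4
```

Request:
arm_command([
  [[1,0,0,-1,0,0,0],[1,0,0,-1,0,0,0]],
])

```text
t: 9.48
eef_pos: [0.4609, -0.1509, 0.1078]
tcp_rot: [-2.711, -1.587, -0.0]
contact_force: [-0.6, 0.3, -1.5]
finger_gap: 0.0249
grip_force: 58.4
```

Request:
arm_command([
  [[1,0,0,-1,0,0,0],[1,0,0,-1,0,0,0]],
])

```text
t: 9.72
eef_pos: [0.461, -0.1509, 0.1068]
tcp_rot: [2.711, 1.587, 0.0]
contact_force: [-0.5, -0.3, -1.1]
finger_gap: 0.0251
grip_force: 58.4
```

Request:
arm_command([
  [[1,0,0,-1,0,0,0],[1,0,0,-1,0,0,0]],
])

```text
t: 9.98
eef_pos: [0.4612, -0.1509, 0.1064]
tcp_rot: [2.711, 1.587, 0.0]
contact_force: [-2.3, 1.2, 4.9]
finger_gap: 0.025
grip_force: 59.2
```

Request:
arm_command([
  [[1,0,0,-0.7,0,0,0],[1,0,0,-0.7,0,0,0]],
])

```text
t: 10.22
eef_pos: [0.4613, -0.1509, 0.1062]
tcp_rot: [2.711, 1.587, 0.0]
contact_force: [-3.4, 2.0, 12.5]
finger_gap: 0.0248
grip_force: 60.1
```

Request:
arm_command([
  [[1,-0.3,0.2,0.7,0,0,0],[1,-0.3,0.2,0.7,0,0,2],[1,-0.3,0.2,0.8,0,0,4],[1,-0.3,0.2,0.8,0,0,4]],
])

```text
t: 10.72
eef_pos: [0.4614, -0.1506, 0.1066]
tcp_rot: [2.652, 1.682, 0.002]
contact_force: [-0.7, 1.2, 7.3]
finger_gap: 0.0247
grip_force: 59.2
```

```bash
python3 - <<'E'
from h import *
s=telemetry.observe();print(s['eef_pos'],s['contact_force'],s['ft_torque'],s['joint_pos'][6])
E
```

```text
[ 0.46136577 -0.15060822  0.10664681] [-0.71191591  1.19972994  7.28580975] [0.24176909 0.31227734 0.02150438] -0.30830221008360514
```

Request:
arm_command([
  [[1,0,0,0.3,0,0,2],[1,0,0,0.5,0,0,4],[1,0,0,0.6,0,0,5],[1,0,0,0.6,0,0,5]],
])

```text
t: 11.22
eef_pos: [0.4611, -0.1508, 0.1068]
tcp_rot: [2.577, 1.795, 0.001]
contact_force: [1.2, 0.6, 4.8]
finger_gap: 0.0245
grip_force: 58.9
```

Request:
arm_command([
  [[1,0,0,0.1,0,0,2],[1,0,0,0.3,0,0,4],[1,0,0,0.4,0,0,5],[1,0,0,0.4,0,0,5]],
])

```text
t: 11.72
eef_pos: [0.4606, -0.1507, 0.1069]
tcp_rot: [2.498, 1.906, -0.0]
contact_force: [0.4, 0.1, 3.7]
finger_gap: 0.025
grip_force: 58.7
```

Request:
arm_command([
  [[1,0,0,0,0,0,2],[1,0,0,0.1,0,0,4],[1,0,0,0.2,0,0,5],[1,0,0,0.2,0,0,5]],
])

```text
t: 12.22
eef_pos: [0.4603, -0.1505, 0.1068]
tcp_rot: [-2.411, -2.012, 0.001]
contact_force: [1.1, 0.2, -1.3]
finger_gap: 0.0246
grip_force: 58.2
```

Request:
arm_command([
  [[1,0,0,0,0,0,2],[1,0,0,0.1,0,0,4],[1,0,0,0.2,0,0,5],[1,0,0,0.2,0,0,5]],
])

```text
t: 12.72
eef_pos: [0.4606, -0.1504, 0.1072]
tcp_rot: [-2.321, -2.116, -0.0]
contact_force: [0.3, 2.6, -1.6]
finger_gap: 0.025
grip_force: 58.4
```

```bash
python3 - <<'E'
from h import *
s=telemetry.observe();print(s['eef_pos'],s['contact_force'],s['ft_torque'],s['joint_pos'][6])
E
```

```text
[ 0.46056339 -0.15035715  0.10719314] [ 0.29156922  2.57094715 -1.63927879] [ 5.76076020e-01  3.45953530e-04 -1.57587321e-01] 0.033282756632768806
```

Request:
arm_command([
  [[1,0,0,-1,0,0,-2],[1,0,0,-1.5,0,0,-2],[1,0,0,-1.5,0,0,-2]],
])

```text
t: 13.1
eef_pos: [0.4607, -0.1508, 0.1059]
tcp_rot: [2.359, 2.075, 0.0]
contact_force: [-1.5, 0.3, -0.9]
finger_gap: 0.0249
grip_force: 59.1
```

```bash
python3 - <<'E'
from h import *
s=telemetry.observe();print(s['eef_pos'],s['contact_force'],s['ft_torque'],s['joint_pos'][6])
E
```

```text
[ 0.46074829 -0.15082258  0.10587421] [-1.48221673  0.27296479 -0.86651257] [ 0.13121387 -0.02661838 -0.03111522] -0.002148568966128209
```

Over the gap and free; I ease it down.

Request:
arm_command([
  [[1,0,0,-1,0,0,0],[1,0,0,-2,0,0,0],[1,0,0,-2,0,0,0]],
])

```text
t: 13.48
eef_pos: [0.4606, -0.1507, 0.1037]
tcp_rot: [-2.359, -2.075, 0.0]
contact_force: [0.1, -0.0, -1.2]
finger_gap: 0.0244
grip_force: 59.2
```

Request:
arm_command([
  [[1,0,0,-1,0,0,0],[1,0,0,-2,0,0,0],[1,0,0,-2,0,0,0]],
])

```text
t: 13.85
eef_pos: [0.4606, -0.1507, 0.1017]
tcp_rot: [-2.359, -2.075, 0.0]
contact_force: [0.0, 0.3, -0.8]
finger_gap: 0.0249
grip_force: 59.2
```

Request:
arm_command([
  [[1,0,0,-1,0,0,0],[1,0,0,-1,0,0,0]],
])

```text
t: 14.1
eef_pos: [0.4607, -0.1507, 0.1008]
tcp_rot: [-2.359, -2.075, -0.0]
contact_force: [-0.6, 1.0, -1.5]
finger_gap: 0.025
grip_force: 59.2
```

Request:
arm_command([
  [[1,0,0,-1,0,0,0],[1,0,0,-1,0,0,0]],
])

```text
t: 14.35
eef_pos: [0.4606, -0.1507, 0.0998]
tcp_rot: [-2.359, -2.075, -0.0]
contact_force: [0.4, 0.2, -0.1]
finger_gap: 0.0248
grip_force: 59.2
```

Request:
arm_command([
  [[1,0,0,-0.7,0,0,0],[1,0,0,-0.7,0,0,0]],
])

```text
t: 14.6
eef_pos: [0.4607, -0.1507, 0.0991]
tcp_rot: [2.359, 2.075, 0.0]
contact_force: [-0.2, -0.2, -2.2]
finger_gap: 0.0247
grip_force: 59.2
```

```bash
python3 - <<'E'
from h import *
s=telemetry.observe();print(s['eef_pos'],s['contact_force'],s['ft_torque'],s['joint_pos'][6])
E
```

```text
[ 0.460693   -0.15068094  0.09909806] [-0.24309302 -0.19888311 -2.15816434] [ 0.04997351  0.00740174 -0.0458505 ] -0.007647111174428026
```

Request:
arm_command([
  [[1,0,0,-0.7,0,0,0],[1,0,0,-0.7,0,0,0]],
])

```text
t: 14.85
eef_pos: [0.4607, -0.1507, 0.0986]
tcp_rot: [2.359, 2.075, 0.0]
contact_force: [-0.3, 0.3, 2.8]
finger_gap: 0.0253
grip_force: 59.6
```

Request:
arm_command([
  [[1,0,0,-0.5,0,0,0],[1,0,0,-0.5,0,0,0]],
])

```text
t: 15.1
eef_pos: [0.4608, -0.1507, 0.0986]
tcp_rot: [2.359, 2.075, -0.0]
contact_force: [-4.3, 0.7, 9.7]
finger_gap: 0.0247
grip_force: 60.6
```

Dropped into the gap (lid underside ≈66 mm). I ease the press and turn forward in small checked steps.

Request:
arm_command([
  [[1,0,0,0.4,0,0,0],[1,0,0,0.4,0,0,-3],[1,0,0,0.3,0,0,-6],[1,0,0,0.2,0,0,-8],[1,0,0,0.2,0,0,-8]],
])

```text
t: 15.72
eef_pos: [0.4612, -0.1509, 0.0986]
tcp_rot: [2.497, 1.904, 0.001]
contact_force: [-0.6, 0.2, 5.4]
finger_gap: 0.0246
grip_force: 59.8
```

```bash
cat > st.py <<'E'
from h import *
s=telemetry.observe();r=s['tcp_rot'];print(s['t'],np.round(s['eef_pos'],4),'yaw',round(np.degrees(2*np.arctan(r[1]/r[0])),1),np.round(s['contact_force'],1),np.round(s['ft_torque'],2),s['finger_gap'])
E
python3 st.py
```

```text
15.725 [ 0.4612 -0.1509  0.0986] yaw 74.7 [-0.6  0.2  5.4] [0.02 0.08 0.01] 0.024622153187296388
```

Request:
arm_command([
  [[1,0,0,-0.2,0,0,-3],[1,0,0,-0.4,0,0,-6],[1,0,0,-0.5,0,0,-8],[1,0,0,-0.5,0,0,-8]],
])

```text
t: 16.23
eef_pos: [0.4614, -0.1511, 0.0984]
tcp_rot: [2.624, 1.725, 0.001]
contact_force: [-0.4, -0.4, 7.4]
finger_gap: 0.0247
grip_force: 60.2
```

```bash
python3 st.py
```

```text
16.225 [ 0.4614 -0.1511  0.0984] yaw 66.6 [-0.4 -0.4  7.4] [-0.07  0.25  0.02] 0.024715081562795664
```

Request:
arm_command([
  [[1,0,0,-0.1,0,0,-3],[1,0,0,-0.2,0,0,-6],[1,0,0,-0.4,0,0,-8],[1,0,0,-0.4,0,0,-8]],
])

```text
t: 16.73
eef_pos: [0.4612, -0.1511, 0.0977]
tcp_rot: [2.738, 1.538, 0.001]
contact_force: [-0.1, -1.2, 5.3]
finger_gap: 0.025
grip_force: 59.9
```

```bash
python3 st.py
```

```text
16.725 [ 0.4612 -0.1511  0.0977] yaw 58.6 [-0.1 -1.2  5.3] [-0.23  0.17 -0.03] 0.025032113063277732
```

Request:
arm_command([
  [[1,0,0,-0.2,0,0,-3],[1,0,0,-0.5,0,0,-6],[1,0,0,-0.8,0,0,-9],[1,0,0,-0.8,0,0,-9]],
])

```text
t: 17.23
eef_pos: [0.4611, -0.1511, 0.0969]
tcp_rot: [2.851, 1.318, 0.001]
contact_force: [-0.1, -1.0, 5.3]
finger_gap: 0.0248
grip_force: 59.7
```

Request:
arm_command([
  [[1,0,0,-0.2,0,0,-3],[1,0,0,-0.5,0,0,-6],[1,0,0,-0.8,0,0,-9],[1,0,0,-0.8,0,0,-9]],
])

```text
t: 17.73
eef_pos: [0.4612, -0.151, 0.0961]
tcp_rot: [2.945, 1.09, 0.001]
contact_force: [-0.6, -0.6, 5.4]
finger_gap: 0.0249
grip_force: 59.7
```

```bash
python3 st.py
```

```text
17.725 [ 0.4612 -0.151   0.0961] yaw 40.6 [-0.6 -0.6  5.4] [-0.14  0.11 -0.18] 0.02494925286906537
```

Request:
arm_command([
  [[1,0,0,-0.2,0,0,-3],[1,0,0,-0.5,0,0,-6],[1,0,0,-0.8,0,0,-9],[1,0,0,-0.8,0,0,-9]],
])

```text
t: 18.23
eef_pos: [0.4611, -0.151, 0.0952]
tcp_rot: [3.022, 0.856, 0.001]
contact_force: [-0.6, -1.3, 5.3]
finger_gap: 0.025
grip_force: 59.7
```

Request:
arm_command([
  [[1,0,0,-0.2,0,0,-3],[1,0,0,-0.5,0,0,-6],[1,0,0,-0.6,0,0,-8],[1,0,0,-0.6,0,0,-8]],
])

```text
t: 18.73
eef_pos: [0.4613, -0.1509, 0.0948]
tcp_rot: [3.074, 0.644, 0.002]
contact_force: [-0.5, 0.1, 5.8]
finger_gap: 0.0251
grip_force: 60.0
```

```bash
python3 st.py
```

```text
18.725 [ 0.4613 -0.1509  0.0948] yaw 23.7 [-0.5  0.1  5.8] [-0.11  0.09 -0.01] 0.025059163737229866
```

Request:
arm_command([
  [[1,0,0,0,0,0,-3],[1,0,0,-0.1,0,0,-6],[1,0,0,-0.1,0,0,-8],[1,0,0,-0.1,0,0,-8]],
])

```text
t: 19.23
eef_pos: [0.4613, -0.151, 0.0946]
tcp_rot: [3.111, 0.428, 0.002]
contact_force: [-0.1, -0.1, 5.5]
finger_gap: 0.0247
grip_force: 59.8
```

```bash
python3 st.py
```

```text
19.225 [ 0.4613 -0.151   0.0946] yaw 15.7 [-0.1 -0.1  5.5] [-0.13  0.02 -0.04] 0.02472062768730191
```

Request:
arm_command([
  [[1,0,0,0,0,0,-1],[1,0,0,0,0,0,-2],[1,0,0,0,0,0,-2]],
])

```text
t: 19.6
eef_pos: [0.4612, -0.1508, 0.0946]
tcp_rot: [3.119, 0.375, 0.002]
contact_force: [0.3, 0.3, 5.9]
finger_gap: 0.025
grip_force: 60.5
```

```bash
python3 st.py
```

```text
19.6 [ 0.4612 -0.1508  0.0946] yaw 13.7 [0.3 0.3 5.9] [0.07 0.1  0.1 ] 0.025008705681214546
```

Request:
arm_command([
  [[1,0,0,0,0,0,-1],[1,0,0,0,0,0,-1.5],[1,0,0,0,0,0,-1.5]],
])

```text
t: 19.98
eef_pos: [0.461, -0.1504, 0.0946]
tcp_rot: [3.123, 0.335, 0.001]
contact_force: [-0.8, 1.5, 7.8]
finger_gap: 0.0249
grip_force: 62.2
```

```bash
python3 st.py
```

```text
19.975 [ 0.461  -0.1504  0.0946] yaw 12.2 [-0.8  1.5  7.8] [0.33 0.45 0.37] 0.024917172278991994
```

Torque is rising at the expected angle (about 73° from the rib). One more degree to confirm the stop.

Request:
arm_command([
  [[1,0,0,0.2,0,0,-1],[1,0,0,0.2,0,0,-1],[1,0,0,0.2,0,0,-1]],
])

```text
t: 20.35
eef_pos: [0.4608, -0.1502, 0.0946]
tcp_rot: [3.126, 0.309, 0.0]
contact_force: [-2.3, 1.7, 6.3]
finger_gap: 0.025
grip_force: 63.8
```

```bash
python3 st.py
```

```text
20.35 [ 0.4608 -0.1502  0.0946] yaw 11.3 [-2.3  1.7  6.3] [0.38 0.41 0.66] 0.02500211966153355
```

Firm stop at home (0.66 N m, underside ≈62 mm). I release and retreat.

Request:
arm_command([
  [[0.2,0,0,0,0,0,1],[-0.3,0,0,0,0,0,1],[-1,0,0,0,0,0,1],[-1,0,0,0,0,0,1],[-1,0,0,0,0,0,1],[-1,0,0,0,0,0,1],[-1,0,0,10,0,0,1],[-1,0,0,30,0,0,1],[-1,0,0,60,0,0,1],[-1,0,0,90,0,0,1],[-1,0,0,110,0,0,1],[-1,0,0,110,0,0,1]],
])

```text
t: 21.85
eef_pos: [0.4616, -0.1508, 0.2062]
tcp_rot: [3.122, 0.333, 0.005]
contact_force: [0.3, -0.4, 0.1]
finger_gap: 0.085
grip_force: 0.0
```

```bash
python3 - <<'E'
from h import *
im,c=snap('wrist','w4.png')
s3,_=snap('scene','s4.png')
cv2.imwrite('pics/c4.png',np.hstack([im[60:460,150:500],s3[100:500,180:560][:380] if 0 else cv2.resize(s3[150:350,300:500],(400,400))])[:,:,::-1])
E
python3 st.py
```

```text
21.95 [ 0.4605 -0.1506  0.2041] yaw 12.2 [-0.5  0.1 -0.2] [ 0.03 -0.01  0.04] 0.08559337456105164
```

View pics/c4.png

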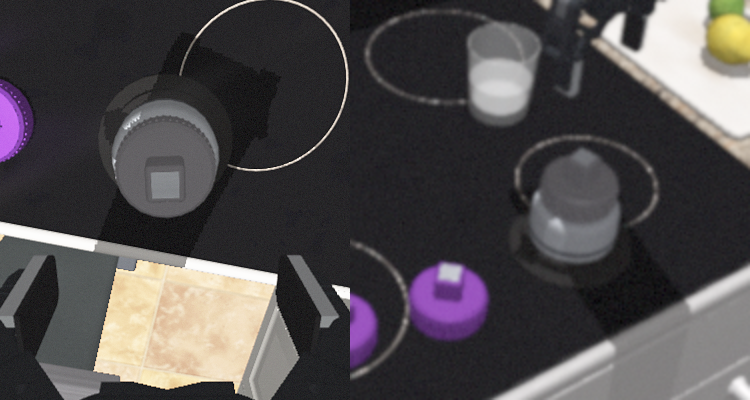

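The lid (crop (165,165), and (580,190) in the scene part) sits level on the jar, the gripper is clear, and the bystanders are untouched.

```bash
python3 -c "
from plant import robot
print(robot.job_done())"
```

```text
the job is handed in; nothing more can be done
None
```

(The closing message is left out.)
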